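Find the pitch leaf that fits the lead screw

ROBOT

A 7-joint arm with a two-finger parallel gripper is mounted at the origin on the work surface. World frame = base frame: x ahead of the robot, y to its left, z up, the work surface at z = 0. Lengths are in m, angles in rad, forces in N, time in s.
With the tool pointing down it reaches from about 0.4 to 0.875 m from the base axis. Payload 4.4 kg.
Tool frame: the origin (TCP) lies at the very end of the fingers, on their centre line; the grasp point (between the pads) lies 19 mm behind it; y points along the fingers, z is the direction in which the jaws open and shut, and the axes are right-handed (so a half turn about y gives the same grasp; the last joint's range is limited). The gripper opens to 85 mm and grips with 20 to 120 N. Pads are 22 mm wide; open, the fingers measure 114 mm over their backs; the gripper's body (76 mm by 85 mm) begins 54 mm behind the grasp point. The pads swing forward as they close: fully open they stand 13 mm farther back than shut.
Start: joints at [-1.394, 0.628, 0.038, 1.517, -0.027, 0.996, -0.02], TCP at [0.156, 0.631, 0.231] pointing down, gripper open.
Joint ranges: [-3.06, 3.06], [-0.37, 2.12], [-1.25, 1.32], [0.18, 2.47], [-1.1, 4.24], [0.23, 1.98], [-2.94, 2.94]. Speed limits (rad/s): [2.57, 2.57, 3.14, 3.14, 3.14, 3.14, 3.14].

INTERFACE

Orientations are given as a rotation vector (axis times angle).
In Python, from cell import r gives the robot as it stands.
- The arm moves only by the tool jog_arm, never from a script. Its argument "deltas" is one flat list of numbers, 5 for each row, row after row: the shift along the tool's x, y, z in cm, then the turn about the tool's y in rad, then the opening in per cent of the stroke, from 0 (shut) to 100 (fully open). A call has 1 to 5 rows; each row is the pose to reach, as a shift and turn from the pose commanded when the call began, along the tool's axes at that moment; what a row does not reach only later rows make up. A row lasts 1/10 s, in which the tool goes at most 50 mm and 8.59 degrees, less where a joint would pass 70% of its speed; a pose out of reach is approached as far as the arm can. A call with a gripper value outside its range is refused whole. The fingers move at their own pace and stop on an object; "grip_force" is the grip in N (left out, the last holds). Time passes only in rows, so rows that repeat a pose let the fingers close. It gives the time, the measured TCP pose, the force and the opening at its end, in the units of the state.
- r.get_state(): the state, without advancing time (a new reading comes with each control period).
- r.camera(name): name is "scene" or "top" or "wrist"; returns the picture (480x640x3 uint8, blue, green, red); there is no depth.
- r.calibration(name): a dict with "fx", "fy", "cx", "cy" (pixels), "R" (3x3) and "t" (3): a world point X has camera coordinates R X + t. Camera axes: x right, y down, z forward; pixel columns grow to the right and rows downward; lengths in m; the calibration is good to about 2 mm. A picture is of the moment at which its call begins: read the wrist's pose just before it. calibration takes no time and is no camera call; for the wrist camera it gives the pose at the moment of the call.
- r.job_done(): hands the job in, once; it reports no verdict.
Trained networks look in the newest picture that a camera, given by its name, has taken for a name from the list of things; names that differ only in an ending like _2 or _b are one class to them, and where a whole thing is asked for, a point or a joint stands for the part that bears it (a point fixed in the world has none). Each returns a list of dicts, best first, with "confidence" (0 to 1); they miss things now and then, are a little off and sometimes report something else, mostly with a low value. They report only what shows in the picture. A call takes as long as a camera call. They do not tell look-alikes from the thing itself.
- r.spot_in(camera, query): "box" ([left, top, width, height] in pixels, round what is visible of it).
- r.cut_out(camera, query): "pixels" (480x640 bool, what is visible of it) and "box" ([left, top, width, height] in pixels, round what is visible of it).
The state is a dict: "time_s": time; "joint_positions": joint angles; "joint_velocities": joint speeds; "joint_torque": joint torques, N m; "position": TCP position; "tool_rot": TCP orientation; "ft_force": force on the tool from outside, world axes, zero at the start; "wrist_torque": the same for the moment, N m; "width": finger opening in m.
Only numpy, scipy, OpenCV 4.12 (cv2) and the standard library are available. Lean on these libraries where they do the work, as an engineer would, in place of code of your own. Each camera call takes 0.05 s, during which the arm holds its last target. There are 200 camera calls.

TASK

I need the thread pitch of the TV-lift lead screw that lies next to the steel rest bar of the fixture: find out which of the three pitch leaves on the blue mat fits it, by laying a leaf flat on the middle of the rest bar and pushing its teeth square into the thread. Leave the leaf that goes fully home sitting there in the thread so that I can check it with the magnifier, with the other two lying flat on the blue mat, and do not disturb the other parts on the bench.

Things in the scene. Friction and masses are not known exactly. Their poses are not given: they have to be found in the camera images.
- thread (a point): point on the axis of the fixed steel lead screw to be gauged, the first of three, opposite mid rest bar; x level, square from the bar into the screw, y along the screw, z up. 24 mm over the crests, pointed 60 degree thread; pitch (5, 6 or 8 mm) and place of the crests along y change every start. The fitting leaf is home with its centre at x = -38.5 mm, z = 0; a wrong one stops 2.5 mm or more short
- rest_bar (a point): centre of the flat level top of the steel rest bar beside that screw, 66 (x) x 140 mm (y), 27 mm above the bench, 3 mm below the screw's axis; axes as the thread's, this point at its x = -47 mm. The thread is greased: a fitting leaf pushed forward loosely at its two shoulders slides along into the nearest grooves, unless tooth tips stand on crests; then nudge it 2 to 3 mm along y and push again
- fixture: fixed inspection fixture: 194 x 212 mm aluminium base 8 mm thick, notched end cheeks with cap bars (at y = 90 to 102 mm either side, up to 58 mm high) that clamp three lead screws 36 mm apart; the rest bar lies beside the first, on the -x side. The point is on the bench right under the thread point, same axes
- mat: blue bench mat, 160 (x) x 340 mm (y), 4 mm thick, fixed; the point is the centre of its underside. At the start the three leaves lie on it in a row along y about 100 mm apart, in any order, teeth roughly towards +x
- leaf_a_mid (a point): centre (mid-thickness, mid-shank) of the loose 5 mm pitch leaf (12 teeth): T-shaped steel plate 6 mm thick, 90 g, comb head 60 mm wide on a 22 mm wide shank; all alike but for the teeth. x points along the shank to the teeth, z up. From it the head's shoulders are 12.5 mm ahead, the line of tooth roots 26.5, tooth tips 29.4 mm; the shank ends 31.5 mm behind
- leaf_b_mid (a point): centre (mid-thickness, mid-shank) of the loose 6 mm pitch leaf (10 teeth): T-shaped steel plate 6 mm thick, 90 g, comb head 60 mm wide on a 22 mm wide shank; all alike but for the teeth. x points along the shank to the teeth, z up. From it the head's shoulders are 12.5 mm ahead, the line of tooth roots 26.5, tooth tips 30.0 mm; the shank ends 31.5 mm behind
- leaf_c_mid (a point): centre (mid-thickness, mid-shank) of the loose 8 mm pitch leaf (7 teeth): T-shaped steel plate 6 mm thick, 90 g, comb head 60 mm wide on a 22 mm wide shank; all alike but for the teeth. x points along the shank to the teeth, z up. From it the head's shoulders are 12.5 mm ahead, the line of tooth roots 26.5, tooth tips 31.1 mm; the shank ends 31.5 mm behind
- leaf_a: the same 5 mm leaf: centre of its underside, axes as above
- leaf_b: the same 6 mm leaf: centre of its underside, axes as above
- leaf_c: the same 8 mm leaf: centre of its underside, axes as above
- capacitor_mid (a point): bystander, leave alone: loose black capacitor can standing upright, 25 mm across and 40 mm tall; the point is its centre
- heatsink_mid (a point): bystander, leave alone: loose finned aluminium heat sink, 30 x 70 mm and 30 mm tall; the point is its centre
- screwdriver_grip (a point): bystander, leave alone: loose red-handled screwdriver lying flat, 160 mm long; the point is in its handle
- brass_nut_mid (a point): bystander, leave alone: loose plain brass nut ring standing on its end face, 35 mm across and 24 mm tall; the point is its centre
There are look-alikes about, which are no part of the job. Leave any yellow look-alike of the leaf_a alone.

How it is judged:
By the outcome, as a careful person would: the job done as asked, in the order asked, and still so for the second after the job is handed in, with the robot touching nothing.
It also fails if it takes over 72 s, if anything falls off the work surface, if the arm or the gripper's body presses on something with over 40 N, if the wrist force passes 120 N, or if a joint passes its speed limit or range.

## Working session

There is one attempt and no reset: what is moved stays moved. The work goes in short steps, Python scripts to look and compute and a tool call to move; the robot and the scene stay as the last step left them, time stands still between calls to the robot, and variables do not carry over. Pictures are saved under pics/ and viewed, about 8 in all and at most 12, crops included, and the job is handed in when it is done.

Besides the shell and the picture viewer there is one more tool, called after ">>>" by a JSON object that holds its "fn" and its "kwargs". jog_arm: Moves the arm, as the interface text tells. Its arguments: {"type":"object","properties":{"deltas":{"type":"array","items":{"type":"number"}},"grip_force":{"type":"number"}},"required":["deltas"]}

```bash
ls; mkdir -p pics; cat > h.py <<'E'
import numpy as np, cv2
from cell import r
from scipy.spatial.transform import Rotation as Ro
def px(cam,X,c=None):
    c=c or r.calibration(cam); p=np.array(c["R"])@np.array(X)+np.array(c["t"]); return p[0]/p[2]*c["fx"]+c["cx"],p[1]/p[2]*c["fy"]+c["cy"]
def at(cam,u,v,z,c=None):
    c=c or r.calibration(cam); R=np.array(c["R"]);t=np.array(c["t"]); o=-R.T@t
    d=R.T@np.array([(u-c["cx"])/c["fx"],(v-c["cy"])/c["fy"],1]); return o+d*(z-o[2])/d[2]
E
python3 - <<'E'
from h import *
s=r.get_state(); print(s["time_s"],s["position"],s["tool_rot"],Ro.from_rotvec(s["tool_rot"]).as_matrix().round(3).tolist())
for n in ["scene","top"]:
    im=r.camera(n); cv2.imwrite(f"pics/{n}0.png",im); c=r.calibration(n); print(n,c["fx"],(-np.array(c["R"]).T@np.array(c["t"])).round(3),np.array(c["R"]).round(2).tolist())
for q in ["leaf_a","fixture","mat","thread","rest_bar"]:
    for d in r.spot_in("top",q)[:6]: print(q,round(d["confidence"],2),np.round(d["box"]))
E
```

```text
pics
0.0 [0.15608953 0.63033857 0.23040055] [-1.56426383  0.19083815 -0.190494  ] [[0.971, -0.0, 0.24], [-0.24, -0.002, 0.971], [0.0, -1.0, -0.002]]
scene 471.02084180806594 [0.953 0.484 0.571] [[-0.85, 0.53, 0.01], [0.3, 0.5, -0.81], [-0.43, -0.69, -0.58]]
top 564.7349240359976 [ 0.408 -0.14   1.296] [[-0.01, -1.0, -0.01], [-0.99, 0.01, -0.12], [0.12, 0.01, -0.99]]
leaf_a 0.87 [404. 251.  26.  25.]
leaf_a 0.85 [317. 236.  26.  24.]
leaf_a 0.81 [360. 244.  30.  30.]
leaf_a 0.78 [409. 324.  26.  25.]
leaf_a 0.76 [476. 284.  34.  27.]
leaf_a 0.68 [477. 234.  31.  26.]
fixture 0.71 [ 94. 176. 115. 102.]
mat 0.59 [296. 207. 155.  98.]
thread 0.88 [ 98. 175. 108. 102.]
thread 0.63 [360. 241.  32.  33.]
rest_bar 0.64 [ 96. 174. 115. 103.]
```

View pics/top0.png

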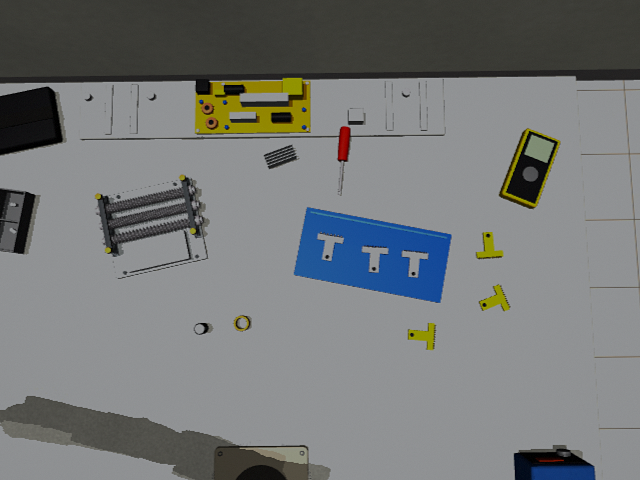

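View pics/scene0.png

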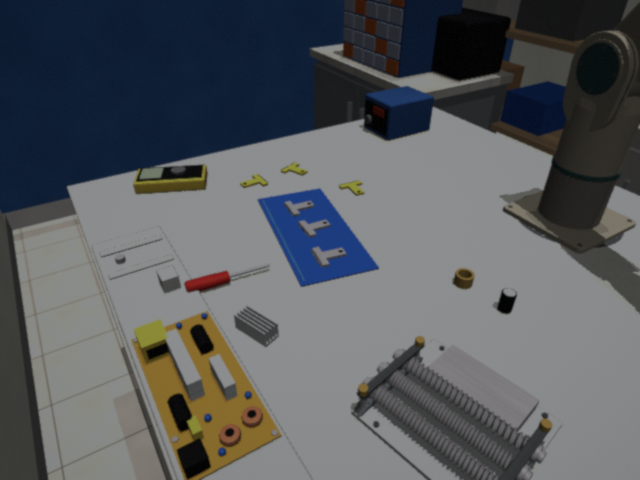

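The three steel leaves lie on the mat at top pixels (330,247), (375,259) and (415,264). The yellow look-alikes are at (489,246), (495,298) and (424,336), off the mat, so I leave those alone. The rest bar is at about (157,255), with the first screw just above it at about (155,230).

```bash
python3 - <<'E'
from h import *
im=cv2.imread("pics/top0.png")
for p,z in [((330,247),.01),((375,259),.01),((415,264),.01),((157,253),.027),((155,230),.03),((100,197),.058),((110,250),.058),((182,178),.058),((193,231),.058),((118,277),.008),((207,259),.008),((242,323),.02),((202,328),.04)]:
    print(p,at("top",*p,z).round(4))
c=cv2.resize(im[165:290,80:220],None,fx=4,fy=4,interpolation=cv2.INTER_CUBIC);d=cv2.resize(im[200:310,290:460],None,fx=4,fy=4,interpolation=cv2.INTER_CUBIC)
print(c.shape,d.shape)
# leaf masks: grey on blue
for q in r.cut_out("top","leaf_b"):
    m=q["pixels"]; ys,xs=np.nonzero(m); w=im[m].mean(0)
    print(round(q["confidence"],2),xs.mean().round(1),ys.mean().round(1),m.sum(),w.round())
E
```

```text
(330, 247) [ 0.5432 -0.157   0.01  ]
(375, 259) [ 0.5145 -0.2593  0.01  ]
(415, 264) [ 0.502 -0.35   0.01 ]
(157, 253) [0.5324 0.2347 0.027 ]
(155, 230) [0.5845 0.2395 0.03  ]
(100, 197) [0.6565 0.3561 0.058 ]
(110, 250) [0.5372 0.3298 0.058 ]
(182, 178) [0.6975 0.1732 0.058 ]
(193, 231) [0.5774 0.1466 0.058 ]
(118, 277) [0.4802 0.3284 0.008 ]
(207, 259) [0.5191 0.1251 0.008 ]
(242, 323) [0.3734 0.0424 0.02  ]
(202, 328) [0.364  0.1277 0.04  ]
(500, 560, 3) (440, 680, 3)
0.97 496.1 299.6 303 [  2. 138. 137.]
0.85 414.1 260.9 346 [140. 137. 135.]
0.82 374.3 256.5 363 [139. 135. 133.]
0.78 329.2 244.2 382 [137. 132. 128.]
0.63 424.4 335.5 401 [ 13. 136. 134.]
0.62 489.2 247.6 383 [ 10. 132. 131.]
```

>>> {"fn": "jog_arm", "kwargs": {"deltas": [44.5,0,-30,0,100,44.5,0,-30,0,100,44.5,0,-30,0,100,44.5,0,-30,0,100,44.5,0,-30,0,100]}}

```text
time_s: 0.9
position: [0.325, 0.444, 0.2316]
tool_rot: [-1.562, 0.19, -0.191]
ft_force: [1.2, 0.7, -0.8]
width: 0.085
```

>>> {"fn": "jog_arm", "kwargs": {"deltas": [23,0,-14,-0.45,100,23,0,-14,-0.45,100,23,0,-14,-0.45,100,23,0,-14,-0.45,100,23,0,-14,-0.45,100]}}

```text
time_s: 1.4
position: [0.5013, 0.2662, 0.2316]
tool_rot: [-1.564, -0.163, 0.162]
ft_force: [0.3, 0.9, 0.2]
width: 0.0854
```

>>> {"fn": "jog_arm", "kwargs": {"deltas": [0,0,0,0,100,0,0,0,0,100,0,0,0,0,100]}}

```text
time_s: 1.7
position: [0.499, 0.2691, 0.2313]
tool_rot: [-1.564, -0.163, 0.164]
ft_force: [-1.3, 0.2, -0.2]
width: 0.0856
```

```bash
python3 - <<'E'
from h import *
s=r.get_state(); print(s["time_s"],s["position"],Ro.from_rotvec(s["tool_rot"]).as_matrix().round(3).tolist())
c=r.calibration("wrist"); print(c["fx"],(-np.array(c["R"]).T@np.array(c["t"])).round(3),np.array(c["R"]).round(3).tolist())
np.save("cw0.npy",c,allow_pickle=True)
cv2.imwrite("pics/w0.png",r.camera("wrist"))
E
```

```text
1.7 [0.4989855  0.26913853 0.23129676] [[0.978, -0.001, -0.207], [0.207, 0.001, 0.978], [-0.001, -1.0, 0.001]]
418.1632644579243 [0.426 0.253 0.373] [[-0.206, 0.979, 0.002], [0.935, 0.196, 0.295], [0.288, 0.062, -0.956]]
```

View pics/w0.png

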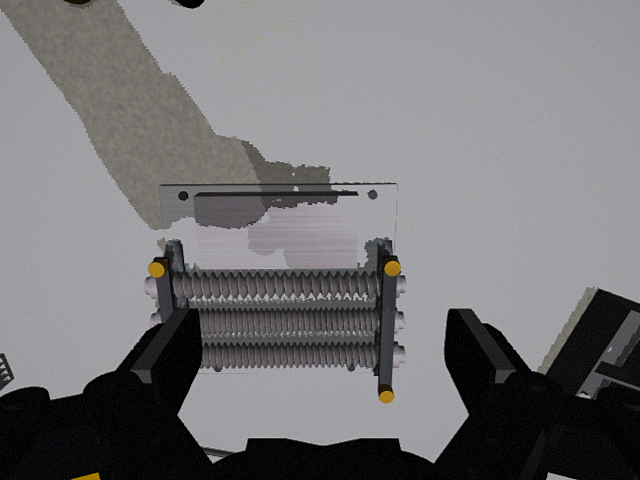

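```bash
python3 - <<'E'
from h import *
c=np.load("cw0.npy",allow_pickle=True).item(); im=cv2.imread("pics/w0.png"); g=cv2.cvtColor(im,cv2.COLOR_BGR2GRAY).astype(float)
for n,p,z in [("barBL",(194,196),.027),("barBR",(357,195),.027),("barFR",(357,268),.027),("capL",(157,269),.06),("capR",(392,268),.06),("capR2",(386,397),.06),("baseL",(160,184),.008),("baseR",(397,183),.008)]: print(n,at("wrist",*p,z,c).round(4))
a,b=at("wrist",165,287,.042,c),at("wrist",400,287,.042,c)
yaw=np.arctan2(-(a-b)[0],(a-b)[1]); print("yaw",np.degrees(yaw))
# sample strip along the screw: rows v
from numpy.fft import rfft
for v in range(270,302,4):
    a,b=at("wrist",185,v,.04,c),at("wrist",372,v,.04,c); L=np.linalg.norm(a-b)
    N=2000; u=np.linspace(185,372,N); y=cv2.remap(g,u[None].astype('f4'),np.full((1,N),v,'f4'),cv2.INTER_CUBIC)[0]
    y=(y-y.mean())*np.hanning(N); P=[]
    ps=np.linspace(4.2,9.5,400); s=np.linspace(0,L*1000,N)
    P=np.array([abs((y*np.exp(-2j*np.pi*s/p)).sum()) for p in ps]); i=P.argmax(); print(v,ps[i].round(2),P[i].round(),[P[abs(ps-k).argmin()].round() for k in (5,6,8)])
E
```

```text
barBL [0.5189 0.1627 0.027 ]
barBR [0.4899 0.2967 0.027 ]
barFR [0.554  0.3119 0.027 ]
capL [0.5756 0.1492 0.06  ]
capR [0.536  0.3338 0.06  ]
capR2 [0.6565 0.3598 0.06  ]
baseL [0.5195 0.1272 0.008 ]
baseR [0.4757 0.3311 0.008 ]
yaw -168.15911283693387
270 7.41 4278.0 [np.float64(52.0), np.float64(216.0), np.float64(2186.0)]
274 7.63 14546.0 [np.float64(372.0), np.float64(299.0), np.float64(7501.0)]
278 7.89 8194.0 [np.float64(448.0), np.float64(207.0), np.float64(7812.0)]
282 8.03 4277.0 [np.float64(186.0), np.float64(218.0), np.float64(4263.0)]
286 8.0 5301.0 [np.float64(353.0), np.float64(464.0), np.float64(5301.0)]
290 8.01 8003.0 [np.float64(51.0), np.float64(453.0), np.float64(7997.0)]
294 7.72 16850.0 [np.float64(523.0), np.float64(349.0), np.float64(12296.0)]
298 4.57 12200.0 [np.float64(384.0), np.float64(1119.0), np.float64(6685.0)]
```

Pitch measured in the picture: about 8 mm on the first screw, with fixture yaw about 12.05°. Next I look at the leaves up close.

>>> {"fn": "jog_arm", "kwargs": {"deltas": [-10.8,0,-51,0.385,100,-10.8,0,-51,0.385,100,-10.8,0,-51,0.385,100,-10.8,0,-51,0.385,100,-10.8,0,-51,0.385,100]}}

```text
time_s: 2.25
position: [0.499, 0.0182, 0.2316]
tool_rot: [-1.566, 0.136, -0.137]
ft_force: [1.7, 0.1, -0.6]
width: 0.0853
```

>>> {"fn": "jog_arm", "kwargs": {"deltas": [4,3,-25,0,100,4,3,-25,0,100,4,3,-25,0,100,4,3,-25,0,100,4,3,-25,0,100]}}

```text
time_s: 2.75
position: [0.4953, -0.2301, 0.2019]
tool_rot: [-1.566, 0.136, -0.137]
ft_force: [1.3, -1.0, 0.4]
width: 0.0852
```

>>> {"fn": "jog_arm", "kwargs": {"deltas": [0,0,0,0,100,0,0,0,0,100,0,0,0,0,100]}}

```text
time_s: 3.05
position: [0.4954, -0.2277, 0.2019]
tool_rot: [-1.565, 0.137, -0.137]
ft_force: [-0.3, 0.0, -0.1]
width: 0.0853
```

```bash
python3 - <<'E'
from h import *
s=r.get_state(); print(s["time_s"],s["position"],s["tool_rot"])
c=r.calibration("wrist"); np.save("cw1.npy",c,allow_pickle=True)
im=r.camera("wrist");cv2.imwrite("pics/w1.png",im)
for q in r.cut_out("wrist","leaf_c"):
    m=q["pixels"]; ys,xs=np.nonzero(m); print(round(q["confidence"],2),xs.mean().round(1),ys.mean().round(1),m.sum(),im[m].mean(0).round(), at("wrist",xs.mean(),ys.mean(),.01,c).round(4))
    np.save(f"m{int(xs.mean())}.npy",m)
E
```

```text
3.05 [ 0.49542975 -0.22771744  0.20190516] [-1.56503575  0.13683288 -0.13687017]
0.89 183.3 239.7 2810 [104.  99. 103.] [ 0.5068 -0.3481  0.01  ]
0.75 416.6 247.1 2816 [168. 161. 166.] [ 0.5477 -0.1564  0.01  ]
0.75 16.6 304.8 1973 [  9. 158. 162.] [ 0.5393 -0.5087  0.01  ]
0.7 290.8 235.8 2693 [142. 136. 140.] [ 0.5193 -0.2588  0.01  ]
0.67 101.9 32.7 3926 [  5. 145. 160.] [ 0.3438 -0.3634  0.01  ]
```

View pics/w1.png

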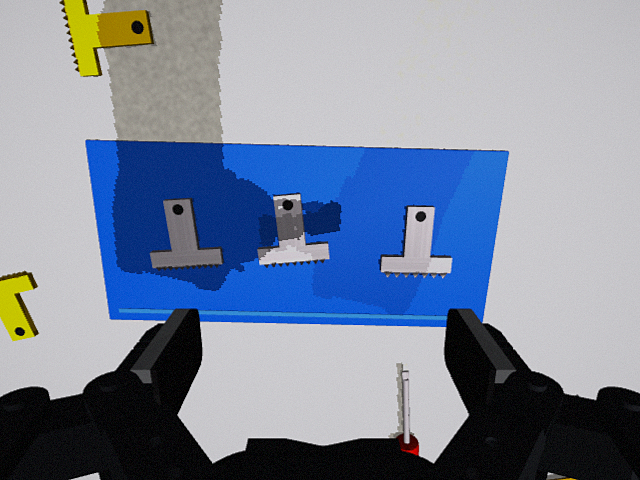

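```bash
cat > fit.py <<'E'
from h import *
from scipy.optimize import minimize
def T(tip,n,p):
    P=[(-31.5,-11),(12.5,-11),(12.5,-30),(26.5,-30)]
    y0=-n*p/2
    for i in range(n): P+=[(26.5,y0+i*p),(tip,y0+(i+.5)*p),(26.5,y0+(i+1)*p)]
    return np.array(P+[(26.5,30),(12.5,30),(12.5,11),(-31.5,11)])/1000
MODEL={"a":T(29.4,12,5),"b":T(30,10,6),"c":T(31.1,7,8)}
def fit(cam,c,mask,model,x0,zt,S=4):
    """planar pose (x,y,yaw) of a leaf with top at zt; c calibration, mask bool"""
    m=cv2.resize(mask.astype('f4'),None,fx=S,fy=S,interpolation=cv2.INTER_LINEAR)
    def cost(q):
        x,y,a=q; R=np.array([[np.cos(a),-np.sin(a)],[np.sin(a),np.cos(a)]]); W=MODEL[model]@R.T+[x,y]
        o=np.zeros(m.shape,np.uint8)
        for z in np.linspace(zt-.006,zt,4):
            u=np.array([px(cam,[*w,z],c) for w in W]); cv2.fillPoly(o,[np.round((u*S+S/2-.5)*16).astype(int)],1,shift=4)
        return float(abs(m-o).sum()/S/S)
    sx=np.array(x0)+np.array([[0,0,0],[.006,0,0],[0,.006,0],[0,0,.1]])
    q=minimize(cost,x0,method="Nelder-Mead",options=dict(initial_simplex=sx,maxfev=150,xatol=1e-5,fatol=.5))
    return q.x,q.fun
E
python3 - <<'E'
from fit import *
c=np.load("cw1.npy",allow_pickle=True).item(); im=cv2.imread("pics/w1.png").astype(int)
sat=im.max(2)-im.min(2); rel=sat/np.maximum(im.max(2),1)
for u0,v0,x,y in [(416,240,.5477,-.1564),(291,230,.5193,-.2588),(183,235,.5068,-.3481)]:
    m=(rel<.35); k=np.zeros_like(m); k[v0-55:v0+50,u0-50:u0+50]=1; m&=k
    m=cv2.morphologyEx(m.astype(np.uint8),cv2.MORPH_CLOSE,np.ones((3,3)))
    n,l,st,_=cv2.connectedComponentsWithStats(m); i=1+st[1:,4].argmax(); m=l==i
    # fill the hole
    cs,_=cv2.findContours(m.astype(np.uint8),cv2.RETR_EXTERNAL,cv2.CHAIN_APPROX_NONE); f=np.zeros_like(m,np.uint8); cv2.drawContours(f,cs,-1,1,-1)
    for mod in "abc":
        q,e=fit("wrist",c,f,mod,[x-.01,y,-.18],.01); print(u0,mod,q.round(4),round(e,1),f.sum())
cv2.imwrite("pics/w1c.png",cv2.resize(cv2.imread("pics/w1.png")[185:290,145:460],(787,262),interpolation=cv2.INTER_CUBIC))
E
```

```text
416 a [ 0.5447 -0.1548 -0.196 ] 229.9 2672
416 b [ 0.5449 -0.1549 -0.1964] 239.9 2672
416 c [ 0.5446 -0.1548 -0.2003] 184.1 2672
291 a [ 0.5161 -0.2585 -0.0857] 193.0 2651
291 b [ 0.5162 -0.2586 -0.0958] 235.2 2651
291 c [ 0.5159 -0.2586 -0.0889] 228.9 2651
183 a [ 0.5038 -0.3489 -0.12  ] 200.5 2746
183 b [ 0.5038 -0.3487 -0.1114] 201.1 2746
183 c [ 0.5035 -0.3486 -0.119 ] 222.0 2746
```

View pics/w1c.png

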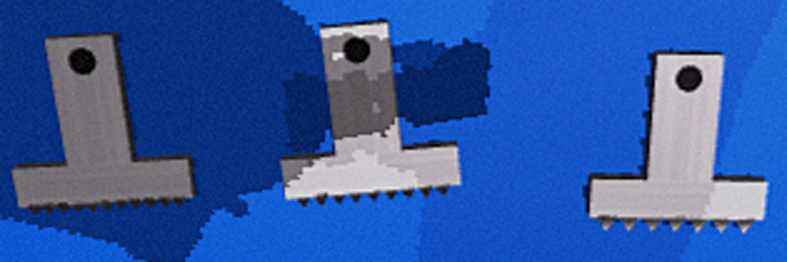

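The right leaf at pixel (416,247) shows 7 coarse teeth, so it is leaf_c (8 mm). The middle one at (291,236) has about 6 mm spacing (b) and the left one at (183,240) is fine (a). All three are grey on the mat, not yellow. I choose the right leaf and go above it.

>>> {"fn": "jog_arm", "kwargs": {"deltas": [3.3,8,8,0.026,55,3.3,12,8,0.026,55,3.3,15.2,8,0.026,55,3.3,15.2,8,0.026,55,3.3,15.2,8,0.026,55]}}

```text
time_s: 3.65
position: [0.5397, -0.1528, 0.0465]
tool_rot: [-1.562, 0.161, -0.15]
ft_force: [-0.1, 0.6, -0.0]
width: 0.0468
```

>>> {"fn": "jog_arm", "kwargs": {"deltas": [0,0,0,0,55,0,0,0,0,55,0,0,0,0,55]}}

```text
time_s: 3.95
position: [0.5424, -0.1585, 0.0519]
tool_rot: [-1.566, 0.158, -0.164]
ft_force: [0.4, -0.1, 1.0]
width: 0.0471
```

```bash
python3 - <<'E'
from fit import *
s=r.get_state(); print(s["time_s"],s["position"],s["tool_rot"],s["width"])
c=r.calibration("wrist")
im=r.camera("wrist");cv2.imwrite("pics/w2.png",im); im=im.astype(int)
rel=(im.max(2)-im.min(2))/np.maximum(im.max(2),1)
print([np.round(px("wrist",p,c)) for p in ([.5446,-.1548,.01],s["position"])])
m=((rel<.35)&(im.max(2)>60)).astype(np.uint8)
u,v=map(int,px("wrist",[.5446,-.1548,.01],c)); k=np.zeros_like(m);k[max(0,v-110):v+90,max(0,u-100):u+100]=1; m&=k
n,l,st,_=cv2.connectedComponentsWithStats(m); m=(l==1+st[1:,4].argmax())
cs,_=cv2.findContours(m.astype(np.uint8),cv2.RETR_EXTERNAL,cv2.CHAIN_APPROX_NONE); f=np.zeros(m.shape,np.uint8); cv2.drawContours(f,cs,-1,1,-1)
print(fit("wrist",c,f,"c",[.5446,-.1548,-.2],.01,2),f.sum())
cv2.imwrite("pics/w2m.png",f*255)
E
```

```text
3.95 [ 0.54239146 -0.15846258  0.05190501] [-1.56575978  0.15817166 -0.16350207] 0.047080554864301585
[array([332., 274.]), array([323., 314.])]
(array([ 0.54406237, -0.15475079, -0.19376109]), np.float64(813.25)) 7749
```

View pics/w2.png

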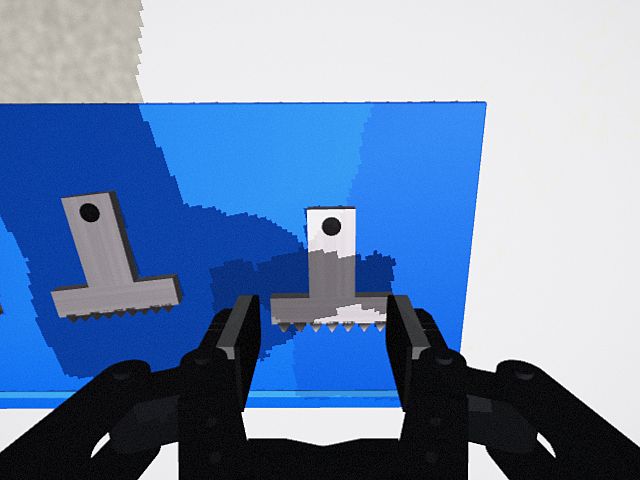

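>>> {"fn": "jog_arm", "kwargs": {"deltas": [-0.1,0,0.4,0,55,-0.1,2,0.4,0,55,-0.1,3.8,0.4,0,55,-0.1,3.8,0.4,0,55,-0.1,3.8,0.4,0,55]}}

```text
time_s: 4.5
position: [0.5412, -0.1532, 0.0122]
tool_rot: [-1.565, 0.16, -0.16]
ft_force: [-0.3, -0.2, 0.0]
width: 0.0469
```

>>> {"fn": "jog_arm", "kwargs": {"deltas": [0,0.3,0,0,55,0,0.6,0,0,55,0,0.6,0,0,55,0,0.6,0,0,55]}}

```text
time_s: 4.9
position: [0.5413, -0.1533, 0.0061]
tool_rot: [-1.565, 0.16, -0.16]
ft_force: [-0.9, 0.0, -0.2]
width: 0.0468
```

>>> {"fn": "jog_arm", "kwargs": {"deltas": [0,0,0,0,36,0,0,0,0,36,0,0.1,0,0,36,0,0.2,0,0,36,0,0.2,0,0,36], "grip_force": 40}}

```text
time_s: 5.4
position: [0.5411, -0.1532, 0.0037]
tool_rot: [-1.565, 0.16, -0.16]
ft_force: [-0.6, -0.1, 0.5]
width: 0.0311
```

>>> {"fn": "jog_arm", "kwargs": {"deltas": [0,0,0,0,10,0,0,0,0,10,0,0,0,0,10,0,0,0,0,10,0,0,0,0,10]}}

```text
time_s: 5.9
position: [0.5415, -0.1534, 0.0044]
tool_rot: [-1.565, 0.159, -0.161]
ft_force: [-0.9, -0.3, 5.7]
width: 0.0204
```

>>> {"fn": "jog_arm", "kwargs": {"deltas": [0,-0.5,0,0,10,0,-2,0,0,10,0,-5,0,0,10,0,-8,0,0,10,0,-8,0,0,10]}}

```text
time_s: 6.4
position: [0.544, -0.1541, 0.0883]
tool_rot: [-1.566, 0.154, -0.166]
ft_force: [0.7, 0.3, -1.3]
width: 0.0205
```

```bash
python3 - <<'E'
from fit import *
s=r.get_state(); print(s["time_s"],s["position"],s["width"],s["ft_force"])
im=r.camera("wrist");cv2.imwrite("pics/w3.png",im[100:480,100:540])
E
```

```text
6.4 [ 0.54404192 -0.15407566  0.08827627] 0.020507435958259483 [ 0.66167514  0.33683304 -1.25870208]
```

View pics/w3.png

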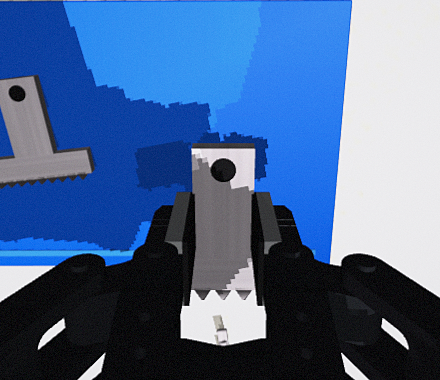

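>>> {"fn": "jog_arm", "kwargs": {"deltas": [-9,-2.5,38,-0.414,10,-9,-2.5,38,-0.414,10,-9,-2.5,38,-0.414,10,-9,-2.5,38,-0.414,10,-9,-2.5,38,-0.414,10]}}

```text
time_s: 6.95
position: [0.5329, 0.0978, 0.0992]
tool_rot: [-1.564, -0.163, 0.166]
ft_force: [1.3, 0.5, -0.6]
width: 0.0205
```

>>> {"fn": "jog_arm", "kwargs": {"deltas": [2.9,-1,13.5,0,10,2.9,-1,13.5,0,10,2.9,-1,13.5,0,10,2.9,-1,13.5,0,10,2.9,-1,13.5,0,10]}}

```text
time_s: 7.45
position: [0.533, 0.2351, 0.109]
tool_rot: [-1.565, -0.166, 0.169]
ft_force: [0.0, -0.7, -0.9]
width: 0.0205
```

>>> {"fn": "jog_arm", "kwargs": {"deltas": [0,0,0,0,10,0,0,0,0,10]}}

```text
time_s: 7.65
position: [0.5343, 0.2319, 0.1095]
tool_rot: [-1.566, -0.162, 0.164]
ft_force: [0.4, -0.5, -1.3]
width: 0.0204
```

```bash
python3 - <<'E'
from fit import *
s=r.get_state(); p=np.array(s["position"]); a=2*np.arctan2(-s["tool_rot"][1],-s["tool_rot"][0]); print(s["time_s"],p,a,s["ft_force"])
d=np.array([.5335,.2362])-p[:2]; print("dx,dz cm",100*d@[np.cos(a),np.sin(a)],100*d@[-np.sin(a),np.cos(a)])
c=r.calibration("wrist"); np.save("cw4.npy",c,allow_pickle=True); im=r.camera("wrist");cv2.imwrite("pics/w4.png",im)
E
```

```text
7.65 [0.53425773 0.23194104 0.10945625] 0.20614795750800732 [ 0.35198966 -0.46892553 -1.25726135]
dx,dz cm 0.013008463419467799 0.4323882004835926
```

View pics/w4.png

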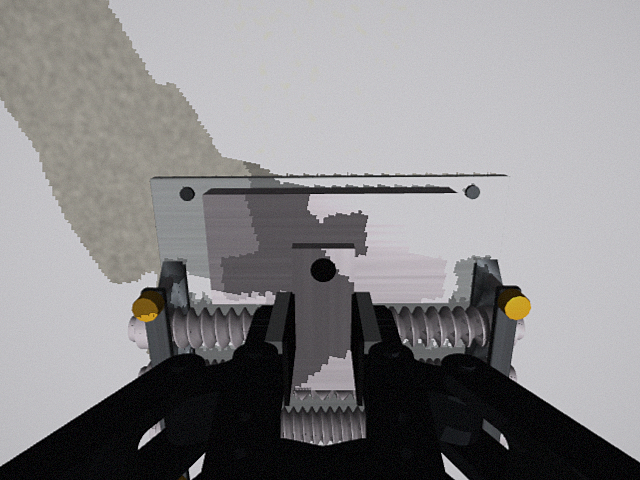

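```bash
python3 - <<'E'
from fit import *
c=np.load("cw4.npy",allow_pickle=True).item()
a=np.radians(12.05); ex=np.array([np.cos(a),np.sin(a)]); ey=np.array([-np.sin(a),np.cos(a)])
for n,p,z in [("barBL",(205,194),.027),("barBR",(457,193),.027),("barFR",(446,289),.027),("capL",(145,310),.06),("capR",(516,308),.06),("baseL",(150,178),.008),("baseR",(509,176),.008)]:
    P=at("wrist",*p,z,c)[:2]; print(n,(P@ex).round(4),(P@ey).round(4))
E
```

```text
barBL 0.5415 0.051
barBR 0.5416 0.1882
barFR 0.5985 0.1869
capL 0.5944 0.0248
capR 0.594 0.2126
baseL 0.5358 0.0142
baseR 0.5355 0.2238
```

>>> {"fn": "jog_arm", "kwargs": {"deltas": [0,0,0.4,-0.004,10,0,3,0.4,-0.004,10,0,6.5,0.4,-0.004,10,0,7.7,0.4,-0.004,10,0,7.7,0.4,-0.004,10]}}

```text
time_s: 8.2
position: [0.5321, 0.2373, 0.0312]
tool_rot: [-1.566, -0.165, 0.171]
ft_force: [-0.3, -0.3, -0.7]
width: 0.0204
```

>>> {"fn": "jog_arm", "kwargs": {"deltas": [0,0.2,0,0,10,0,0.4,0,0,10,0,0.4,0,0,10]}}

```text
time_s: 8.5
position: [0.5341, 0.2384, 0.0299]
tool_rot: [-1.564, -0.169, 0.167]
ft_force: [-0.5, -1.6, -1.3]
width: 0.0202
```

>>> {"fn": "jog_arm", "kwargs": {"deltas": [0,0.1,0,0,10,0,0.2,0,0,10,0,0.2,0,0,10]}}

```text
time_s: 8.8
position: [0.5338, 0.2383, 0.0274]
tool_rot: [-1.564, -0.169, 0.168]
ft_force: [0.1, -0.3, 3.1]
width: 0.0204
```

>>> {"fn": "jog_arm", "kwargs": {"deltas": [0,0,0,0,40,0,0,0,0,40,0,0,0,0,40,0.3,0,0,0,40,0.5,0,0,0,40]}}

```text
time_s: 9.3
position: [0.5386, 0.2393, 0.0268]
tool_rot: [-1.564, -0.168, 0.168]
ft_force: [-0.6, -0.7, 0.5]
width: 0.0338
```

>>> {"fn": "jog_arm", "kwargs": {"deltas": [0.1,0,0,0,40,0.2,0,0,0,40,0.3,0,0,0,40,0.4,0,0,0,40,0.4,0,0,0,40]}}

```text
time_s: 9.8
position: [0.5425, 0.2401, 0.0268]
tool_rot: [-1.564, -0.168, 0.168]
ft_force: [0.3, -0.7, 0.5]
width: 0.0342
```

>>> {"fn": "jog_arm", "kwargs": {"deltas": [0.1,0,0,0,40,0.2,0,0,0,40,0.3,0,0,0,40,0.3,0,0,0,40]}}

```text
time_s: 10.2
position: [0.5453, 0.2407, 0.0268]
tool_rot: [-1.564, -0.168, 0.168]
ft_force: [-0.4, -1.0, -0.5]
width: 0.0344
```

>>> {"fn": "jog_arm", "kwargs": {"deltas": [0.1,0,0,0,40,0.1,0,0,0,40]}}

```text
time_s: 10.4
position: [0.5456, 0.2406, 0.0268]
tool_rot: [-1.565, -0.167, 0.169]
ft_force: [-1.0, -1.1, 0.7]
width: 0.0342
```

>>> {"fn": "jog_arm", "kwargs": {"deltas": [0.1,0,0,0,40,0.2,0,0,0,40,0.2,0,0,0,40]}}

```text
time_s: 10.7
position: [0.5466, 0.2404, 0.0267]
tool_rot: [-1.565, -0.165, 0.171]
ft_force: [-4.7, -2.2, 3.3]
width: 0.0342
```

```bash
python3 - <<'E'
from fit import *
s=r.get_state(); p=np.array(s["position"]); print(s["time_s"],p,s["ft_force"],s["wrist_torque"])
c=r.calibration("wrist"); np.save("cw5.npy",c,allow_pickle=True); im=r.camera("wrist");cv2.imwrite("pics/w5.png",im)
cv2.imwrite("pics/w5c.png",cv2.resize(im[190:430,180:480],None,fx=2.5,fy=2.5,interpolation=cv2.INTER_CUBIC))
E
```

```text
10.7 [0.54656536 0.24042578 0.02667147] [-4.68981468 -2.16245024  3.29845333] [-0.48434491  1.0237026  -0.0626454 ]
```

View pics/w5c.png

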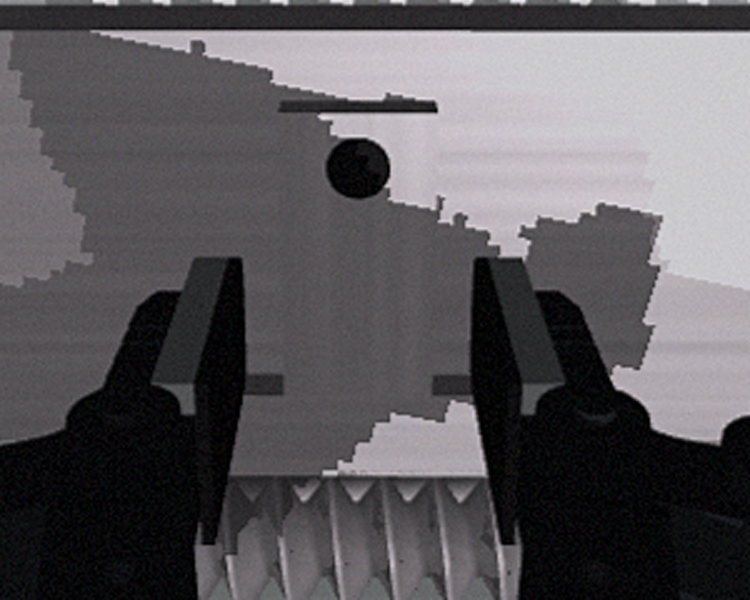

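```bash
cat > meas.py <<'E'
from fit import *
import sys
def run(cal,pic):
    c=np.load(cal,allow_pickle=True).item(); g=cv2.cvtColor(cv2.imread(pic),cv2.COLOR_BGR2GRAY).astype(float)
    a=np.radians(12.05); ex=np.array([np.cos(a),np.sin(a)])
    col=g[185:260,308:312].mean(1); d=np.diff(cv2.GaussianBlur(col[:,None],(1,3),0)[:,0])
    print([(185+i+.5,round(d[i])) for i in range(len(d)) if abs(d[i])>15])
    return c,ex
E
python3 - <<'E'
from meas import *
c,ex=run("cw5.npy","pics/w5.png")
for n,p,z in [("shank end",(323,234.8),.033),("bar back",(323,201.6),.027),("shoulder",(288,347.5),.033),("shoulderR",(360,347.5),.033),("rootline",(323,379.5),.033)]: print(n,(at("wrist",*p,z,c)[:2]@ex).round(4))
E
```

```text
[(188.5, -17), (189.5, -53), (190.5, -53), (191.5, -32), (200.5, 24), (201.5, 72), (202.5, 55), (226.5, -37), (227.5, -43), (228.5, -25), (229.5, -19), (233.5, 22), (234.5, 70), (235.5, 60), (237.5, -55), (238.5, -37)]
shank end 0.5516
bar back 0.5414
shoulder 0.5951
shoulderR 0.5951
rootline 0.6089
```

The leaf appears home: the shank end is 10.2 mm ahead of the bar's back edge (10.0 expected). I push a bit firmer to confirm it is at a stop.

>>> {"fn": "jog_arm", "kwargs": {"deltas": [0.1,0,0,0,40,0.2,0,0,0,40,0.3,0,0,0,40,0.3,0,0,0,40,0.3,0,0,0,40]}}

```text
time_s: 11.25
position: [0.5467, 0.2405, 0.0264]
tool_rot: [-1.567, -0.161, 0.175]
ft_force: [-9.6, -3.6, 7.1]
width: 0.0337
```

```bash
python3 - <<'E'
from meas import *
s=r.get_state(); print(s["position"],s["ft_force"])
c=r.calibration("wrist"); np.save("cw6.npy",c,allow_pickle=True); cv2.imwrite("pics/w6.png",r.camera("wrist"))
run("cw6.npy","pics/w6.png")
E
```

```text
[0.54668848 0.2404788  0.02639067] [-9.59820297 -3.58368191  7.05913538]
[(188.5, -18), (189.5, -51), (190.5, -51), (191.5, -31), (200.5, 34), (201.5, 86), (202.5, 44), (226.5, -47), (227.5, -40), (228.5, -18), (229.5, -20), (233.5, 34), (234.5, 87), (235.5, 36), (236.5, -41), (237.5, -47), (238.5, -19)]
```

>>> {"fn": "jog_arm", "kwargs": {"deltas": [-0.5,0,0,0,40,-0.9,0,0,0,40,-0.9,-0.5,0,0,45,-0.9,-3,0,0,45,-0.9,-7,0,0,45]}}

```text
time_s: 11.8
position: [0.5414, 0.2397, 0.096]
tool_rot: [-1.565, -0.166, 0.171]
ft_force: [0.9, 0.9, 0.8]
width: 0.0381
```

>>> {"fn": "jog_arm", "kwargs": {"deltas": [-3,-4,0,0,45,-6,-7,0,0,45,-6,-9,0,0,45,-6,-9,0,0,45,-6,-9,0,0,45]}}

```text
time_s: 12.3
position: [0.4846, 0.2277, 0.1875]
tool_rot: [-1.563, -0.17, 0.166]
ft_force: [0.6, -0.4, -0.8]
width: 0.0386
```

```bash
python3 - <<'E'
from meas import *
s=r.get_state(); print(s["time_s"],s["position"],s["ft_force"])
c=r.calibration("wrist"); np.save("cw7.npy",c,allow_pickle=True); im=r.camera("wrist"); cv2.imwrite("pics/w7.png",im)
u,v=map(int,px("wrist",[.545,.239,.033],c)); print(u,v)
u0,v0=max(0,u-130),max(0,v-100)
w=cv2.resize(im[v0:v0+200,u0:u0+260],None,fx=3,fy=3,interpolation=cv2.INTER_CUBIC); cv2.imwrite("pics/w7c.png",w); print(u0,v0)
t=r.camera("top"); cv2.imwrite("pics/top1.png",cv2.resize(t[150:350,80:480],None,fx=2,fy=2))
E
```

```text
12.3 [0.48461388 0.2277398  0.18751777] [ 0.62585482 -0.36611562 -0.80646177]
320 289
190 189
```

View pics/w7c.png

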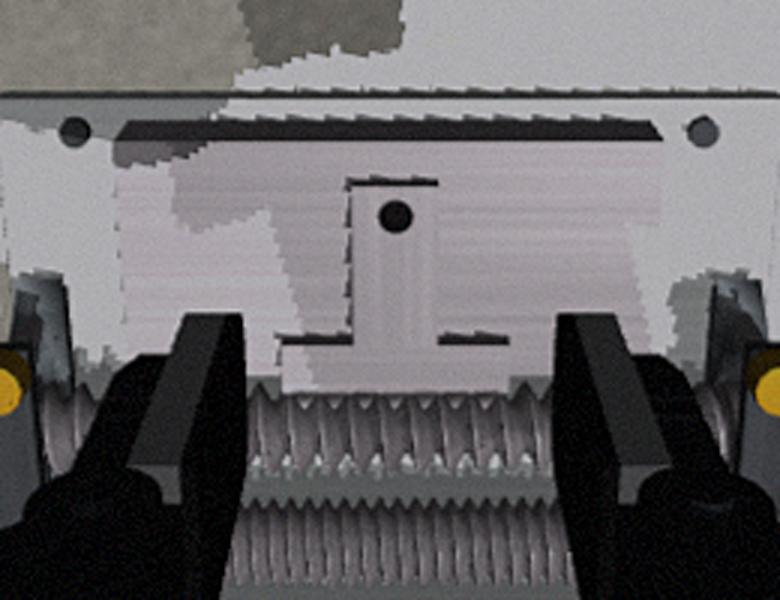

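View pics/top1.png

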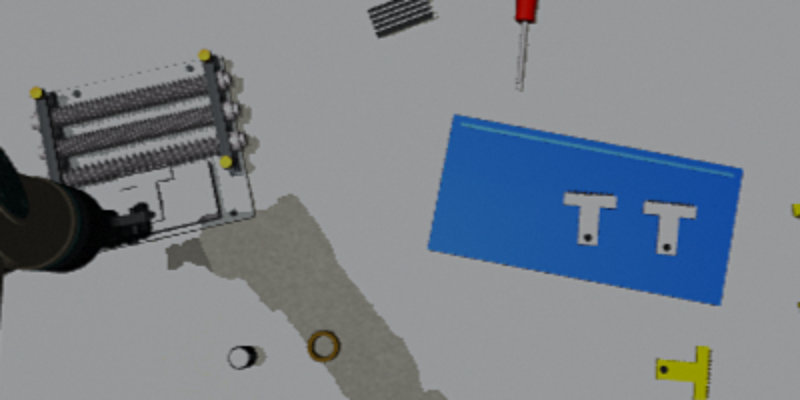

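```bash
python3 - <<'E'
from meas import *
c,ex=run("cw7.npy","pics/w7.png")
f=lambda u,v,z:(at("wrist",190+u/3,189+v/3,z,c)[:2]@ex)
b=f(395,140,.027); print("bar back",b,"shank end +",f(395,186,.033)-b,"(10.0 home) shoulders +",f(315,345,.033)-b,f(475,344,.033)-b,"(54.0)")
s=r.get_state(); print(s["time_s"],s["ft_force"]); r.job_done()
E
```

```text
[(206.5, 24), (207.5, 39), (208.5, 18), (217.5, -20), (218.5, -48), (219.5, -42), (220.5, 18), (221.5, 61), (222.5, 36), (226.5, -36), (227.5, -42), (228.5, -34), (229.5, -17), (234.5, 23), (235.5, 57), (236.5, 39), (247.5, -39), (248.5, -56), (250.5, 55), (251.5, 40)]
bar back 0.5410694415098913 shank end + 0.01018006628218826 (10.0 home) shoulders + 0.05418055108833186 0.05381674844666229 (54.0)
12.4 [0.48765838 0.07171941 0.13332163]
the job is handed in; nothing more can be done
```

The lead screw has an **8 mm pitch**. The 8 mm leaf (leaf_c, 7 teeth) went fully home, and I left it sitting in the thread for your magnifier check.

- **Choosing the leaf:** I measured the pitch at about 8.0 mm in the wrist camera picture and tried only the 8 mm leaf. I laid it flat on the middle of the rest bar and pushed it at both shoulders. It went in on the first push and did not move any further at about 10 N. I did not test the 5 mm and 6 mm leaves in the thread.
- **Fit after letting go:** The end of the shank is 10.2 mm ahead of the bar's back edge, where 10.0 mm means home. The shoulders are at 54.2 and 53.8 mm, where 54.0 mm is expected. A wrong leaf would stop at least 2.5 mm short. The leaf sits about 2 mm off the middle of the bar along the screw.
- **The rest of the bench:** The last top picture shows the other two leaves still flat on the mat, and the arm went near nothing else. I checked that only by eye, and the picture did not cover every loose part. The arm is clear and the job took 12.4 s.

No check failed. One reading was slightly off: the gripper showed 20.4 mm across the 22 mm shank.

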